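# Point out the undersized bottle and log it

### The job

One of the four freshly thrown clay bottles on the ware board came out shorter than the rest. Point it out for the inspection camera: bring the fingers, pointing down, to just above its mouth, about a finger's width or two clear, without touching any bottle, and stay there for at least two seconds; never bring the fingers that close over the mouth of another bottle. Then press the button on the grey logging box all the way down, let it come up again, and leave the bottles, the bowl and the wooden tool where they are.

Things in the scene. Friction and masses are not known exactly. Their poses are not given: they have to be found in the camera images.
- ware_board: fixed plywood board, 130 x 440 x 18 mm (x, y, z), long side roughly across the robot's front; the four bottles stand on it in a row about 105 mm apart, in any order. Origin: centre of its underside, on the table; its top is 18 mm higher.
- short_bottle: the undersized clay bottle: 185 mm tall, 40 mm shorter than the other three, same brown clay; tapered body 80 mm across at the foot, narrow neck 26 mm across, mouth rim 36 mm across; loose, 0.6 kg, upright on the ware board at any place in the row. Origin: centre of its foot; z up.
- short_bottle_mouth (a point): centre of the short bottle's mouth, in the plane of its rim, 185 mm above its foot. Pointing at it counts with the tool point (TCP, which lies a little behind the fingertips: the tips reach 19 mm further) within 20 mm sideways of this point and 22 to 70 mm above it, fingers within about 45 degrees of straight down; 45 mm above is a good height.
- bottle_a: a full-height clay bottle, same clay and shape as the short one but 225 mm tall (body 80 mm across at the foot, mouth rim 36 mm across); loose, 0.6 kg, stands upright on the ware board. Origin: centre of its foot; z up. Its mouth is 225 mm above the origin.
- bottle_b: a full-height clay bottle, same clay and shape as the short one but 225 mm tall (body 80 mm across at the foot, mouth rim 36 mm across); loose, 0.6 kg, stands upright on the ware board. Origin: centre of its foot; z up. Its mouth is 225 mm above the origin.
- bottle_c: a full-height clay bottle, same clay and shape as the short one but 225 mm tall (body 80 mm across at the foot, mouth rim 36 mm across); loose, 0.6 kg, stands upright on the ware board. Origin: centre of its foot; z up. Its mouth is 225 mm above the origin.
- log_box: fixed grey box, 90 x 90 x 50 mm, on the table between the robot and the bottles, to the left or the right; a round black push button in an aluminium collar sits on its top, a narrow dark window beside it. Origin: centre of its underside.
- log_button_top (a point): centre of the button's round top face (32 mm across, 22 mm above the top of the box, so about 72 mm above the table when up); it goes down with the button.
- log_button (a joint): travel of the button: 0 up, 0.006 m fully down; sprung, begins to move at about 1.5 N, is fully down at 5 N, and comes up when let go.
- bowl: small clay bowl, 100 mm across the rim, 45 mm high, loose, 0.25 kg, on the table on the other side from the logging box. Origin: centre of its underside.
- wood_rib: flat wooden modelling tool, 160 mm long, up to 30 mm wide, 8 mm thick, loose on the table between the box and the bowl. Origin: on its underside near its middle, x along its length (it reaches 80 mm either way).
- bottle_a_mouth (a point): centre of the mouth of bottle_a, in the plane of its rim, 225 mm above its foot.
- bottle_b_mouth (a point): centre of the mouth of bottle_b, in the plane of its rim, 225 mm above its foot.
- bottle_c_mouth (a point): centre of the mouth of bottle_c, in the plane of its rim, 225 mm above its foot.
Things that resemble listed ones, but are neither listed nor needed, are in the scene too. Of the things that look like the log_box, the middle-sized one is meant. What is shaped like the short_bottle but purple is not meant.

How it is judged:
On the way, in this order (a step that is already met when the one before it is completed fails the run):
1. the fingers point down at the short bottle's mouth from just above for two seconds (horizontal distance between the grasp point and short_bottle_mouth below 0.02 m and z of the grasp point in the frame of short_bottle_mouth between 0.022 and 0.07 m and angle between the grasp point's own z axis and vertical above 2.3 rad), for 1.9 s.
2. the button is pressed fully down by the fingers (value of joint log_button above 0.0052 m and contact force between the fingers and log_box above 0.5 N), for 0.05 s.
At the end, for the whole second after the job is handed in: The button is up again (within 1 mm), and all four bottles, the bowl and the wooden tool are at rest within 10 mm of where they were, bottles and bowl upright (within 0.1 rad) (value of joint log_button below 0.001 m and distance of each of short_bottle, bottle_a, bottle_b, bottle_c, bowl, wood_rib from where it was at the start of the episode below 0.01 m and angle between each of short_bottle, bottle_a, bottle_b, bottle_c, bowl's own z axis and vertical below 0.1 rad and linear speed of each of short_bottle, bottle_a, bottle_b, bottle_c, bowl, wood_rib below 0.02 m/s); the robot touches nothing.
It fails at once if the robot touches a bottle (more than 0.3 N) (contact force between any of the fingers, the arm and short_bottle above 0.3 N or contact force between any of the fingers, the arm and bottle_a above 0.3 N or contact force between any of the fingers, the arm and bottle_b above 0.3 N or contact force between any of the fingers, the arm and bottle_c above 0.3 N).
It fails at once if a bottle, the bowl or the wooden tool is moved by more than 15 mm, or lifted (distance of any of short_bottle, bottle_a, bottle_b, bottle_c, bowl, wood_rib from where it was at the start of the episode above 0.015 m).
It fails at once if the robot points at one of the full-height bottles (tool point within 20 mm sideways of the centre of its mouth and less than 60 mm above it) ((horizontal distance between the grasp point and bottle_a_mouth below 0.02 m and z of the grasp point in the frame of bottle_a_mouth below 0.06 m) or (horizontal distance between the grasp point and bottle_b_mouth below 0.02 m and z of the grasp point in the frame of bottle_b_mouth below 0.06 m) or (horizontal distance between the grasp point and bottle_c_mouth below 0.02 m and z of the grasp point in the frame of bottle_c_mouth below 0.06 m)).
It also fails if it takes over 42 s, if anything falls off the work surface, if the arm or the gripper's body presses on something with over 40 N, if the wrist force passes 120 N, or if a joint passes its speed limit or range.

### The arm

A 7-joint arm with a two-finger parallel gripper is mounted at the origin on the work surface. World frame = base frame: x ahead of the robot, y to its left, z up, the work surface at z = 0. Lengths are in m, angles in rad, forces in N, time in s.
With the tool pointing down it reaches from about 0.35 to 0.9 m from the base axis. Payload 8.1 kg.
Tool frame: the origin (TCP) lies between the finger pads, 19 mm behind the fingertips; this is the grasp point; z points along the fingers, x is the direction in which the jaws open and shut, and the axes are right-handed (so a half turn about z gives the same grasp; the last joint's range is limited). The gripper opens to 92 mm and grips with 3 to 60 N. Pads are 19 mm wide; open, the fingers measure 130 mm over their backs; the gripper's body (75 mm by 190 mm) begins 47 mm behind the grasp point.
Start: joints at [-1.354, 0.434, 0.025, 1.573, -0.012, 1.134, -0.075], TCP at [0.197, 0.593, 0.246] pointing down, gripper open.
Joint ranges: [-2.62, 2.62], [-0.44, 2.09], [-1.27, 1.32], [0.08, 2.57], [-1.32, 4.46], [0.12, 2], [-2.74, 2.74]. Speed limits (rad/s): [2.22, 2.22, 3.01, 3.01, 3.14, 3.14, 3.14].

### API

Orientations are given as a unit quaternion [w, x, y, z].
In Python, from plant import env, optics gives the robot as it stands. The module is installed in compiled form; this text tells all that it offers.
- The arm moves only by the tool send_rows, never from a script. Its argument "steps" is a list that holds one entry, the list of rows, each a list of 6 numbers: the shift along the tool's x, y, z scaled (see below), then the turn, a rotation vector about the tool's x, y, z scaled (see below). A call has 1 to 12 rows; each row shifts and turns the pose as measured when the row begins, along the tool's axes as they then stand; what a row does not reach is not made up. The controller multiplies each number of a shift by 0.2 m and each number of a turn by 30 degrees. A row lasts 1/8 s, in which the tool goes at most 62.5 mm and 10.7 degrees, less where a joint would pass 70% of its speed; a pose out of reach is approached as far as the arm can. A call with a number of a shift or a turn outside -1 to 1 is refused whole. A call with a gripper value outside its range is refused whole. "gripper" is the gripper command: -1 is shut, 1 is fully open, values between are in proportion, set as the call begins (left out, the last holds). The fingers move at their own pace and stop on an object; "grip_force" is the grip in N (left out, the last holds). Time passes only in rows, so rows that do not move let the fingers close. It gives the time, the measured TCP pose, the force and the opening at its end, in the units of the state.
- env.state(): the state, without advancing time (a new reading comes with each control period).
- optics.get_image(name): name is "scene" or "top" or "wrist"; returns a dict with "frame" (384x512x3 uint8, red, green, blue), "fov_y" (degrees; the focal length in pixels is half the picture's height over the tangent of half this angle, whatever the lens; pixels are square), "cx", "cy" (the principal point, pixels), "rvec" (rotation vector, rad) and "tvec" (3), from world to camera coordinates, as OpenCV has them. Camera axes: x right, y down, z forward; pixel columns grow to the right and rows downward; lengths in m; the calibration is good to about 2 mm. The wrist camera is an equidistant fisheye: a pixel r from the principal point sees the ray r / f radians off the axis. A picture is of the moment at which its call begins. There is no depth.
- env.job_done(): hands the job in, once; it reports no verdict.
The state is a dict: "time_s": time; "qpos": joint angles; "qvel": joint speeds; "joint_efforts": joint torques, N m; "position": TCP position; "ee_rot": TCP orientation; "ft_force": force on the tool from outside, world axes, zero at the start; "wrist_torque": the same for the moment, N m; "finger_gap": finger opening in m.
Only numpy, scipy, OpenCV 4.12 (cv2) and the standard library are available. Lean on these libraries where they do the work, as an engineer would, in place of code of your own. Each camera call takes 0.05 s, during which the arm holds its last target. There are 200 camera calls.

## Working session

There is one attempt and no reset: what is moved stays moved. The work goes in short steps, Python scripts to look and compute and a tool call to move; the robot and the scene stay as the last step left them, time stands still between calls to the robot, and variables do not carry over. Pictures are saved under pics/ and viewed, about 8 in all and at most 12, crops included, and the job is handed in when it is done.

Besides the shell and the picture viewer there is one more tool, called after "Request:" by a JSON object that holds its "fn" and its "kwargs", one argument or row to a line. send_rows: Moves the arm, as the interface text tells. Its arguments: {"type":"object","properties":{"steps":{"type":"array","items":{"type":"array","items":{"type":"array","items":{"type":"number","minimum":-1,"maximum":1}}}},"gripper":{"type":"number"},"grip_force":{"type":"number"}},"required":["steps"]}

```bash
mkdir -p pics
cat > h.py <<'E'
import numpy as np,cv2
from plant import env,optics
def cam(n):
    d=optics.get_image(n);h=d["frame"].shape[0]
    f=h/2/np.tan(np.radians(d["fov_y"])/2)
    K=np.array([[f,0,d["cx"]],[0,f,d["cy"]],[0,0,1]])
    R=cv2.Rodrigues(np.array(d["rvec"],float))[0]
    return d["frame"],K,R,np.array(d["tvec"],float)
def pix2z(c,u,v,z):
    _,K,R,t=c
    r=R.T@np.linalg.solve(K,[u,v,1]);o=-R.T@t
    return o+r*(z-o[2])/r[2]
def proj(c,p):
    _,K,R,t=c
    q=K@(R@np.array(p)+t);return q[:2]/q[2]
E
python3 - <<'E'
from h import *
s=env.state();print(s)
for n in("scene","top"):
    c=cam(n);print(n,c[1][0,0],-c[2].T@c[3]);cv2.imwrite(f"pics/{n}0.png",c[0][:,:,::-1])
E
```

```text
{'time_s': 0.0, 'qpos': array([-1.35357714,  0.43523922,  0.02493824,  1.57408821, -0.01158409,
        1.13402232, -0.07507317]), 'qvel': array([ 0.00118007,  0.00027564, -0.00175703,  0.00098668,  0.00016218,
       -0.00101777,  0.0003602 ]), 'joint_efforts': array([-8.52232952e-04, -6.67831564e+01,  9.84518901e-01, -3.14477599e+01,
       -6.06882828e-02,  4.22964175e-02,  1.83741481e-04]), 'position': array([0.19638146, 0.59283149, 0.24473791]), 'ee_rot': array([ 5.29282631e-04,  8.10678255e-01,  5.85491346e-01, -6.08195788e-04]), 'ft_force': array([-0.38451407, -0.95135679, -0.3937416 ]), 'wrist_torque': array([-0.03091283, -0.07697838, -0.07287988]), 'finger_gap': 0.09168296947702385}
scene 368.2011183909993 [ 1.20990744 -0.59231466  0.75211166]
top 356.7441445964151 [ 0.38452089 -0.00684392  1.09826071]
```

View pics/scene0.png

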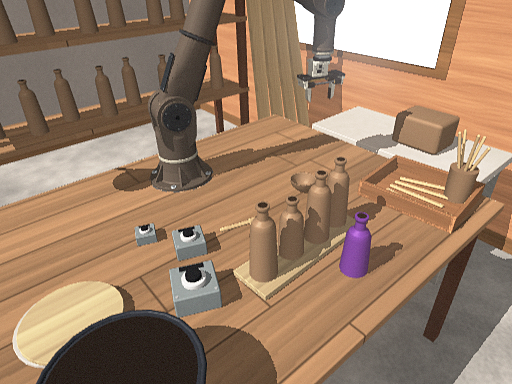

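View pics/top0.png

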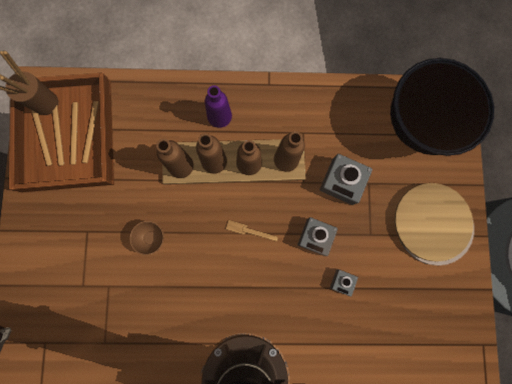

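The top view shows four brown mouths near (164,146), (206,139), (248,146) and (296,138), plus a purple decoy at (213,91). The third, at (248,146), matches the low one at (291,200) in the scene view. There are three grey boxes: big (347,180), middle (318,237) and small (345,282). The middle one is meant. I'll confirm both in an enlarged crop and measure.

Run:
```python
from h import *
c=cam("top")
im=c[0][:,:,::-1][120:300,150:380]
cv2.imwrite("pics/topcrop.png",cv2.resize(im,None,fx=3.3,fy=3.3,interpolation=cv2.INTER_CUBIC))
c2=cam("scene")
im=c2[0][:,:,::-1][145:315,125:385]
cv2.imwrite("pics/scenecrop.png",cv2.resize(im,None,fx=3,fy=3,interpolation=cv2.INTER_CUBIC))
for u,v,z in((164,146,.243),(206,139,.243),(248,146,.203),(296,138,.243),(320,235,.072)): print(pix2z(c,u,v,z), proj(c2,pix2z(c,u,v,z)))
```

```text
[0.62167183 0.20645965 0.243     ] [339.62481244 158.07286452]
[0.64122935 0.1042599  0.243     ] [321.33718888 172.12494987]
[0.63646765 0.00070333 0.203     ] [292.93295371 197.36234349]
[ 0.64772933 -0.11853485  0.243     ] [261.73095991 203.79033357]
[ 0.41380187 -0.20858349  0.072     ] [187.99413279 229.33256949]
```

View pics/topcrop.png

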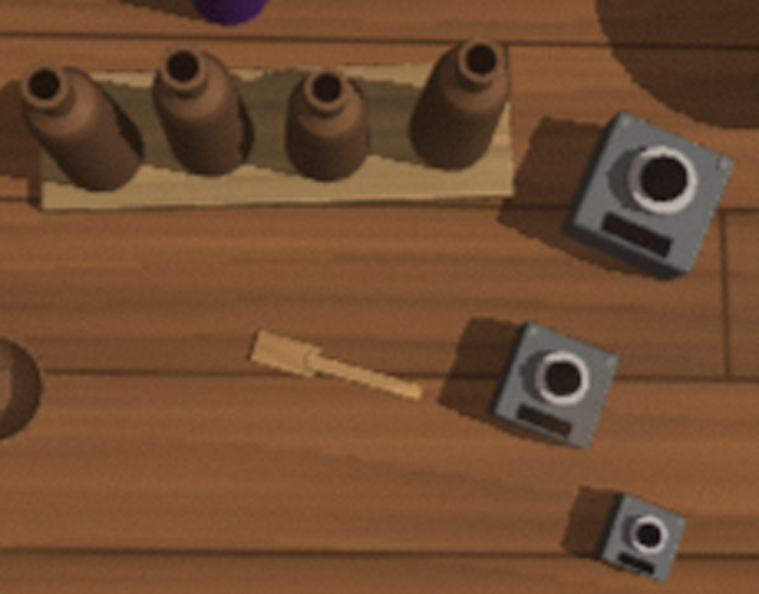

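View pics/scenecrop.png

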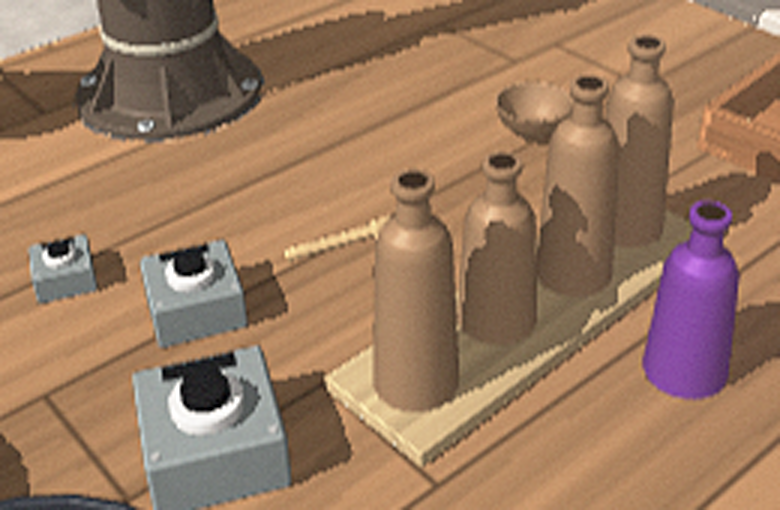

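Both crops agree. The second from the right (y≈0) is the short bottle, at (249,147) in the top view, and its scene reprojection is within 1.5 px. The log box is the middle one, with its button at (320.6,234.5) in the top view. Next I'll raise the arm, close the jaws and swing over at z≈0.39.

Request:
{"fn": "send_rows", "kwargs": {
  "steps": [
    [[0, 0, -0.25, 0, 0, 0], [0, 0, -0.25, 0, 0, 0], [0, 0, -0.25, 0, 0, 0], [-0.15, 0.21, 0, 0, 0, 0], [-0.15, 0.21, 0, 0, 0, 0], [-0.15, 0.21, 0, 0, 0, 0], [-0.15, 0.21, 0, 0, 0, 0], [-0.15, 0.21, 0, 0, 0, 0], [-0.15, 0.21, 0, 0, 0, 0], [-0.15, 0.21, 0, 0, 0, 0], [-0.15, 0.21, 0, 0, 0, 0], [-0.15, 0.21, 0, 0, 0, 0]]
  ],
  "gripper": -1
}}

```text
time_s: 1.7
position: [0.4758, 0.2097, 0.3985]
ee_rot: [0.001, 0.808, 0.589, -0.001]
ft_force: [1.0, 0.8, -0.9]
finger_gap: 0.0003
```

Request:
{"fn": "send_rows", "kwargs": {
  "steps": [
    [[-0.16, 0.22, 0, 0, 0, 0], [-0.16, 0.22, 0, 0, 0, 0], [-0.16, 0.22, 0, 0, 0, 0], [-0.16, 0.22, 0, 0, 0, 0], [-0.1, 0.15, 0, 0, 0, 0], [0, 0, 0, 0, 0, 0]]
  ]
}}

```text
time_s: 2.45
position: [0.6312, -0.0058, 0.3977]
ee_rot: [0.001, 0.81, 0.587, -0.002]
ft_force: [-1.0, 0.2, -0.9]
finger_gap: 0.0003
```

Run:
```python
from h import *
d=optics.get_image("wrist");f=192/np.tan(np.radians(d["fov_y"])/2)
K=np.array([[f,0,d["cx"]],[0,f,d["cy"]],[0,0,1.]])
r=np.array(d["rvec"],float);t=np.array(d["tvec"],float)
print(env.state()["position"],f)
im=np.ascontiguousarray(d["frame"][:,:,::-1])
im=cv2.resize(im,None,fx=1.5,fy=1.5)
P=np.array([[.634,-.002,.203],[.622,.206,.243],[.641,.104,.243],[.648,-.118,.243]])
# equidistant: cv2.fisheye with zero distortion
p,_=cv2.fisheye.projectPoints(P.reshape(-1,1,3),r.reshape(3,1),t.reshape(3,1),K,np.zeros(4))
print(p.reshape(-1,2))
for q in p.reshape(-1,2): cv2.circle(im,tuple(int(round(a*1.5)) for a in q),3,(0,255,0),1)
cv2.imwrite("pics/w1.png",im)
```

```text
[ 0.63069569 -0.00414493  0.39786989] 297.3186396354542
[[262.06432953 176.764633  ]
 [437.52282392 122.05055579]
 [361.11200171 162.85752306]
 [167.21631081 229.10365574]]
```

View pics/w1.png

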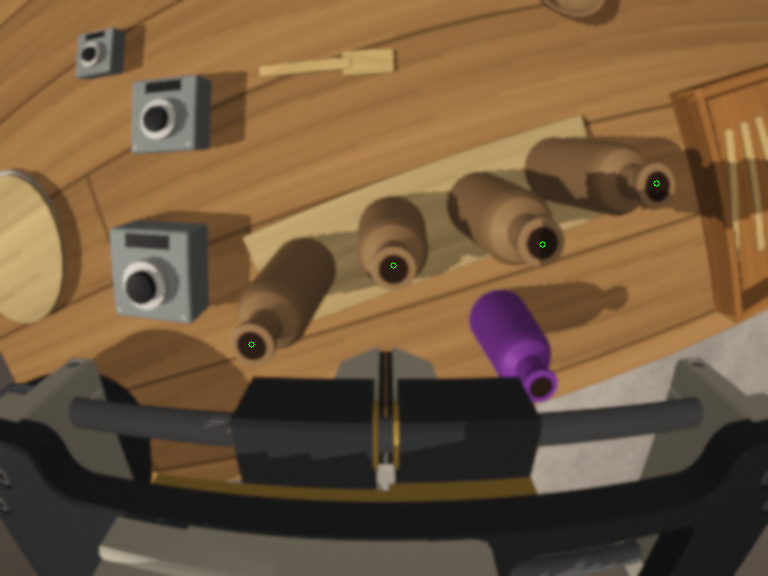

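The wrist view confirms it: the predicted mouths lie inside all four rims (short one at (394,268) against a predicted (393,265)). Now I'll descend.

Request:
{"fn": "send_rows", "kwargs": {
  "steps": [
    [[0.02, 0.02, 0.15, 0, 0, 0], [0, 0, 0.15, 0, 0, 0], [0, 0, 0.15, 0, 0, 0], [0, 0, 0.12, 0, 0, 0], [0, 0, 0.08, 0, 0, 0], [0, 0, 0.04, 0, 0, 0], [0, 0, 0, 0, 0, 0], [0, 0, 0, 0, 0, 0]]
  ]
}}

```text
time_s: 3.5
position: [0.6337, 0.0086, 0.2584]
ee_rot: [-0.001, 0.806, 0.592, 0.001]
ft_force: [0.3, 0.1, 0.5]
finger_gap: 0.0004
```

Request:
{"fn": "send_rows", "kwargs": {
  "steps": [
    [[-0.05, 0.02, 0.02, 0, 0, 0], [0, 0, 0, 0, 0, 0], [0, 0, 0, 0, 0, 0]]
  ]
}}

```text
time_s: 3.88
position: [0.6353, -0.0037, 0.2555]
ee_rot: [-0.0, 0.806, 0.592, 0.002]
ft_force: [0.2, -0.1, 0.8]
finger_gap: 0.0005
```

```bash
python3 -c "
from h import *
for i in range(4):
    s=env.state();print(s['time_s'],s['position'],s['qpos'][:3]);optics.get_image('scene')
"
```

```text
3.875 [ 0.63526218 -0.00370806  0.25549185] [-0.35317708  0.45705185  0.41315499]
3.925 [ 0.63523718 -0.00391781  0.25548971] [-0.35313876  0.45702877  0.41337281]
3.975 [ 0.63520146 -0.00374441  0.25546192] [-0.35334357  0.45701613  0.41330374]
4.025 [ 0.63515298 -0.003487    0.25535251] [-0.35356326  0.457121    0.41311781]
```

On target, 52 mm above the mouth. Now I hold.

Request:
{"fn": "send_rows", "kwargs": {
  "steps": [
    [[0, 0, 0, 0, 0, 0], [0, 0, 0, 0, 0, 0], [0, 0, 0, 0, 0, 0], [0, 0, 0, 0, 0, 0], [0, 0, 0, 0, 0, 0], [0, 0, 0, 0, 0, 0], [0, 0, 0, 0, 0, 0], [0, 0, 0, 0, 0, 0], [0, 0, 0, 0, 0, 0], [0, 0, 0, 0, 0, 0]]
  ]
}}

```text
time_s: 5.32
position: [0.6351, -0.0029, 0.2553]
ee_rot: [-0.0, 0.806, 0.593, 0.002]
ft_force: [0.1, 0.1, -0.3]
finger_gap: 0.0003
```

```bash
python3 -c "
from h import *
c=cam('scene');cv2.imwrite('pics/point.png',cv2.resize(c[0][:,:,::-1][100:310,150:410],None,fx=3,fy=2.85))
print(proj(c,(.634,-.002,.203)))
"
```

```text
[291.56380117 197.35629635]
```

View pics/point.png

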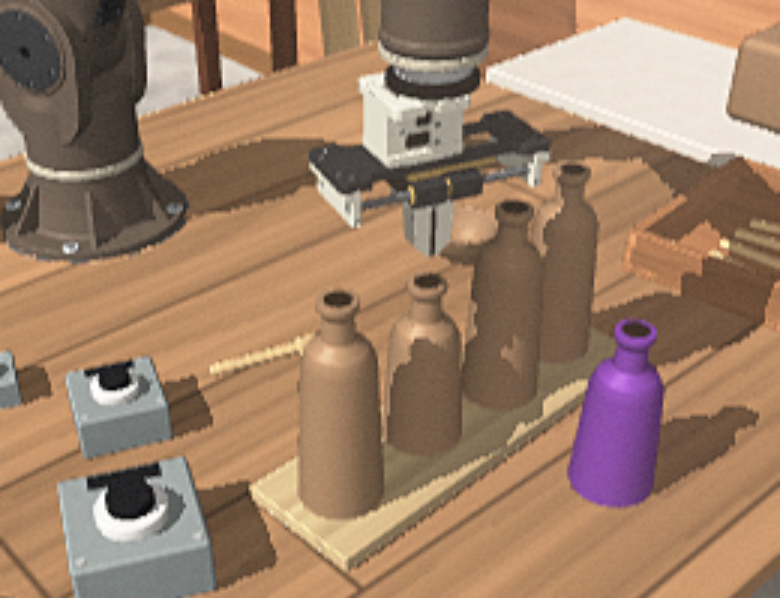

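The closed fingers end just above the short bottle's mouth at (428,282), clear of all the bottles. I'll hold a bit longer, then rise.

Request:
{"fn": "send_rows", "kwargs": {
  "steps": [
    [[0, 0, 0, 0, 0, 0], [0, 0, 0, 0, 0, 0], [0, 0, 0, 0, 0, 0], [0, 0, 0, 0, 0, 0], [0, 0, 0, 0, 0, 0], [0, 0, 0, 0, 0, 0], [0, 0, 0, 0, 0, 0], [0, 0, 0, 0, 0, 0], [0, 0, -0.15, 0, 0, 0], [0, 0, -0.2, 0, 0, 0], [0, 0, -0.2, 0, 0, 0], [0, 0, -0.1, 0, 0, 0]]
  ]
}}

```text
time_s: 6.88
position: [0.6338, -0.0031, 0.387]
ee_rot: [-0.001, 0.806, 0.593, -0.0]
ft_force: [-0.0, -0.5, -0.9]
finger_gap: 0.0005
```

Request:
{"fn": "send_rows", "kwargs": {
  "steps": [
    [[-0.15, -0.09, 0, 0, 0, 0], [-0.2, -0.11, 0, 0, 0, 0], [-0.2, -0.11, 0, 0, 0, 0], [-0.2, -0.11, 0, 0, 0, 0], [-0.2, -0.11, 0, 0, 0, 0], [-0.2, -0.11, 0, 0, 0, 0], [-0.15, -0.1, 0, 0, 0, 0], [0, 0, 0, 0, 0, 0], [0, 0, 0, 0, 0, 0]]
  ]
}}

```text
time_s: 8.0
position: [0.4093, -0.2135, 0.3888]
ee_rot: [0.001, 0.806, 0.593, 0.003]
ft_force: [0.3, 0.2, 0.5]
finger_gap: 0.0005
```

Run:
```python
from h import *
d=optics.get_image("wrist");f=192/np.tan(np.radians(d["fov_y"])/2)
K=np.array([[f,0,d["cx"]],[0,f,d["cy"]],[0,0,1.]])
r=np.array(d["rvec"],float);t=np.array(d["tvec"],float)
s=env.state();print(s["position"],s["ee_rot"],s["qpos"])
c=cam("top");B=pix2z(c,320.6,234.5,.072);print(B)
p,_=cv2.fisheye.projectPoints(B.reshape(1,1,3),r.reshape(3,1),t.reshape(3,1),K,np.zeros(4))
print(p.ravel())
im=cv2.resize(np.ascontiguousarray(d["frame"][:,:,::-1]),None,fx=1.5,fy=1.5)
cv2.circle(im,tuple(int(round(a*1.5)) for a in p.ravel()),3,(0,255,0),1)
cv2.imwrite("pics/w2.png",im)
```

```text
[ 0.4092062  -0.21371112  0.38877545] [5.65964569e-04 8.05597040e-01 5.92457518e-01 2.67919982e-03] [-0.14989037  0.04548329  0.55522185  1.74215573 -0.02866566  1.35716943
  1.67906841]
[ 0.41524768 -0.21033373  0.072     ]
[259.45247266 158.23415773]
```

View pics/w2.png

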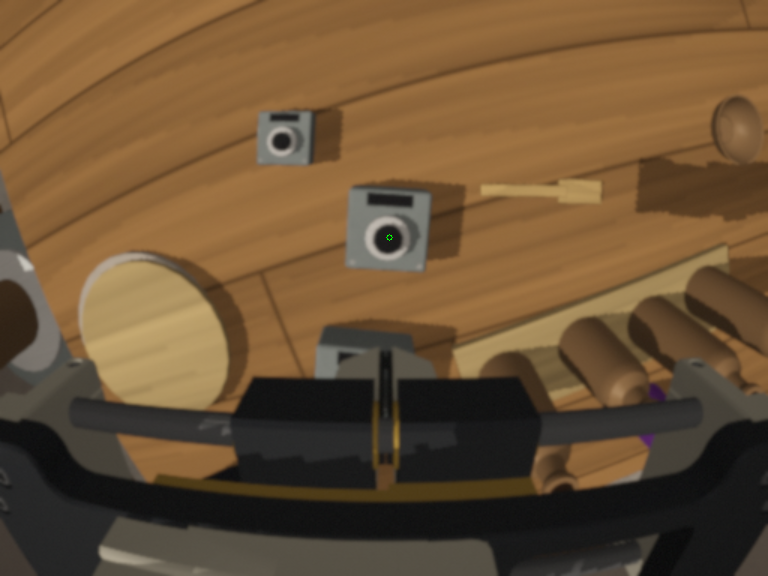

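The green prediction at (389,237) sits on the middle box's button centre. I'll descend to about 20 mm above it.

Request:
{"fn": "send_rows", "kwargs": {
  "steps": [
    [[0.02, 0.03, 0.2, 0, 0, 0], [0, 0, 0.2, 0, 0, 0], [0, 0, 0.2, 0, 0, 0], [0, 0, 0.2, 0, 0, 0], [0, 0, 0.2, 0, 0, 0], [0, 0, 0.15, 0, 0, 0], [0, 0, 0.1, 0, 0, 0], [0, 0, 0.05, 0, 0, 0], [0, 0, 0, 0, 0, 0], [0, 0, 0, 0, 0, 0]]
  ]
}}

```text
time_s: 9.35
position: [0.4265, -0.2046, 0.1199]
ee_rot: [0.001, 0.801, 0.599, 0.002]
ft_force: [0.7, -0.9, -0.2]
finger_gap: 0.0007
```

Request:
{"fn": "send_rows", "kwargs": {
  "steps": [
    [[-0.045, -0.045, 0, 0, 0, 0], [0, 0, 0.03, 0, 0, 0], [0, 0, 0.03, 0, 0, 0], [0, 0, 0, 0, 0, 0]]
  ]
}}

```text
time_s: 9.85
position: [0.4154, -0.2116, 0.1086]
ee_rot: [0.002, 0.801, 0.599, 0.003]
ft_force: [0.4, 0.4, -0.1]
finger_gap: 0.0003
```

Request:
{"fn": "send_rows", "kwargs": {
  "steps": [
    [[0, 0, 0.03, 0, 0, 0], [0, 0, 0.03, 0, 0, 0], [0, 0, 0.02, 0, 0, 0], [0, 0, 0.02, 0, 0, 0]]
  ]
}}

```text
time_s: 10.35
position: [0.4159, -0.2115, 0.0873]
ee_rot: [0.002, 0.801, 0.599, 0.003]
ft_force: [-0.7, -1.1, 3.7]
finger_gap: 0.0003
```

Contact: 3.7 N with the button about 4 mm down. Pressing on.

Request:
{"fn": "send_rows", "kwargs": {
  "steps": [
    [[0, 0, 0.02, 0, 0, 0], [0, 0, 0.02, 0, 0, 0], [0, 0, 0.02, 0, 0, 0]]
  ]
}}

```text
time_s: 10.72
position: [0.4162, -0.2118, 0.0831]
ee_rot: [0.001, 0.801, 0.598, 0.007]
ft_force: [-25.5, 12.7, 103.2]
finger_gap: 0.0008
```

That's a hard stop (103 N), so the button is fully down. Retreating.

Request:
{"fn": "send_rows", "kwargs": {
  "steps": [
    [[0, 0, -0.05, 0, 0, 0], [0, 0, -0.1, 0, 0, 0], [0, 0, -0.2, 0, 0, 0], [0, 0, -0.2, 0, 0, 0], [0, 0, -0.2, 0, 0, 0], [0, 0, -0.2, 0, 0, 0], [0, 0, 0, 0, 0, 0], [0, 0, 0, 0, 0, 0]]
  ]
}}

```text
time_s: 11.72
position: [0.4132, -0.2132, 0.2796]
ee_rot: [0.002, 0.802, 0.598, 0.009]
ft_force: [-0.5, -0.6, -0.9]
finger_gap: 0.0003
```

Run:
```python
from h import *
s=env.state();print(s["time_s"],s["position"],s["ft_force"],abs(s["qvel"]).max())
c=cam("scene");a=cv2.imread("pics/scene0.png")
b=np.ascontiguousarray(c[0][:,:,::-1])
cv2.imwrite("pics/end.png",np.vstack([a[130:300,130:390],b[130:300,130:390]]).repeat(1,0))
i=cv2.imread("pics/end.png");cv2.imwrite("pics/end.png",cv2.resize(np.hstack([i[:170],i[170:]]),None,fx=1.5,fy=1.5))
```

```text
11.725 [ 0.41322009 -0.21322559  0.27956482] [-0.52694174 -0.59795712 -0.85253717] 0.01566136689039018
```

View pics/end.png

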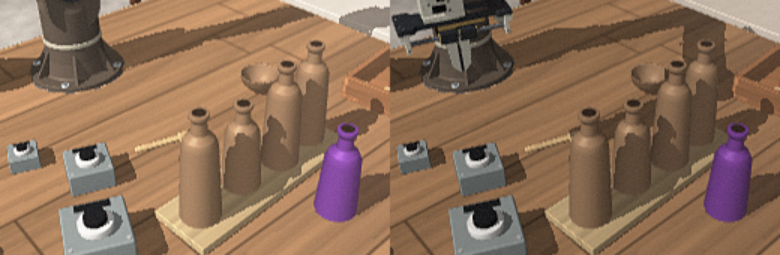

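Before (left) and after (right) match: the bottles, bowl and tool haven't moved, the button is up, and the arm is clear. Handing in.

```bash
python3 -c "
from plant import env
print(env.job_done())"
```

```text
the job is handed in; nothing more can be done
None
```

I pointed the closed fingers at the short bottle, pressed the log button and handed the job in at about 12 s of the 42 s allowed. The job was accepted, but it reports no verdict.

- **Pointing:** the short bottle is the third from the left in the top view, with its mouth at about (0.634, -0.002, 0.203). I held the tool point about 52 mm above it and within 3 mm sideways for about 2.5 s. Before that hold, the tool point briefly read 11 mm off sideways, and I corrected it.
- **Button:** I used the middle-sized box, with its button at about (0.415, -0.210). The button reached its stop, but I pushed too far in the last three rows. The force read 103 N at the end of that move, under the 120 N wrist limit. Any peak between readings would not show, so the margin there is not certain.
- **Last checks:** the force was back to about zero and the arm was clear of everything at z = 0.28. Compared by eye with the starting picture, the bottles, bowl and wooden tool were where they started, and the button looked up.

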